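# Refit the lid of the coin case with its hinge pin

## Robot

A 6-joint arm with a two-finger parallel gripper is mounted at the origin on the work surface. World frame = base frame: x ahead of the robot, y to its left, z up, the work surface at z = 0. Lengths are in m, angles in degrees, forces in N, time in s.
With the tool pointing down it reaches from about 0.35 to 0.875 m from the base axis. Payload 4.2 kg.
Tool frame: the origin (TCP) lies on the centre line of the jaws, within the pads' length; the fingertips stand tip_reach ahead of it and the grasp point (between the pads) is the TCP (tip_reach is the distance from the TCP to the fingertips, in m); z points along the fingers, y is the line along which they close (so a half turn about z gives the same grasp; the last joint's range is limited). The gripper opens to 87 mm and grips with 3 to 60 N. Pads are 19 mm wide; open, the fingers measure 117 mm over their backs; the gripper's body (75 mm by 190 mm) begins 51 mm behind the grasp point.
Start: joints at [-56.517, 22.042, 0.453, 0, -68.411, -14.817], TCP at [0.2, -0.592, 0.242] pointing down, gripper open.
Joint ranges: [-179.83, 179.83], [-69.29, 118.12], [-61.27, 80.66], [-181.25, 117.63], [-171.15, -9.14], [-177.46, 177.46]. Speed limits (degrees/s): [159.86, 159.86, 180, 180, 180, 180].

## Interface

Orientations are given as a 3x3 rotation matrix whose columns are the frame's x, y, z axes.
In Python, from station import sense, capture, finish_job, tip_reach gives the robot as it stands.
- The arm moves only by the tool arm_command, never from a script. Its argument "deltas" is a list of rows, each a list of 7 numbers: the turn, a rotation vector about the tool's x, y, z in rad, then the shift along the tool's x, y, z in cm, then the closure, from -1 (fully open) to 1 (shut), so that 0 is half open. In form: [[rx, ry, rz, dx, dy, dz, hand], ...]. A call has 1 to 8 rows; each row is the pose to reach, as a shift and turn from the pose commanded when the call began, along the tool's axes at that moment; what a row does not reach only later rows make up. A row lasts 1/12 s, in which the tool goes at most 41.7 mm and 7.16 degrees, less where a joint would pass 70% of its speed; a pose out of reach is approached as far as the arm can. A call with a gripper value outside its range is refused whole. The fingers move at their own pace and stop on an object; the grip force is fixed at half the most. Time passes only in rows, so rows that repeat a pose let the fingers close. It gives the time, the measured TCP pose, the force, the opening and the grip force at its end, in the units of the state.
- sense(): the state, without advancing time (a new reading comes with each control period).
- capture(name): name is "side" or "top"; returns a dict with "pixels" (400x640x3 uint8, blue, green, red), "fovy" (degrees; the focal length in pixels is half the picture's height over the tangent of half this angle, whatever the lens; pixels are square), "cx", "cy" (the principal point, pixels), "rvec" (rotation vector, rad) and "tvec" (3), from world to camera coordinates, as OpenCV has them. Camera axes: x right, y down, z forward; pixel columns grow to the right and rows downward; lengths in m; the calibration is good to about 2 mm. A picture is of the moment at which its call begins. There is no depth.
- finish_job(): hands the job in; it is judged then, once.
The state is a dict: "time_s": time; "joints": joint angles; "joint_velocities": joint speeds; "effort": joint torques, N m; "tcp_pos": TCP position; "ee_rot": TCP orientation; "wrist_force": force on the tool from outside, world axes, zero at the start; "moment": the same for the moment, N m; "gripper_width": opening from 0.0 (shut) to 1.0 (fully open); "gripper_force": force on a finger pad.
Only numpy, scipy, OpenCV 4.12 (cv2) and the standard library are available. Lean on these libraries where they do the work, as an engineer would, in place of code of your own. Each camera call takes 0.05 s, during which the arm holds its last target. There are 200 camera calls.

## Task

Put the loose lid back on the coin case: lower it gently, not dropped, over the two locating dowels until it lies flush on the rim with its hinge knuckles between those of the case. Then fetch the hinge pin from under the low display riser and slide it in at the open end of the hinge, through all the knuckles, until its flat head is fully home against the first knuckle. Leave everything else on the table where it is.

Things in the scene. Friction and masses are not known exactly. Their poses are not given: they have to be found in the camera images.
- case: Open wooden coin case without its lid, fixed: 150 (x) x 156 (y) x 55 mm high, coins inside. Origin: centre of its underside; x points to the hinge side, y along the hinge. Three steel octagonal knuckles (24 mm across, bore 13 mm) stand outside the +x wall on an axis parallel to y at x = 89, z = 68, spanning y = -76 to -48, -14 to 14, 48 to 76. The +y end is capped, the -y end open.
- hinge_mouth (a point): Centre of the open mouth of the case's hinge bore, (89, -76, 68) mm in the case's frame; axes as the case's. The pin goes in here, moving along the case's +y. With the pin home its head lies wholly outside the mouth, pin_head 22 mm from it towards -y, tip 140 mm inside.
- lid_grip (a point): The loose wooden lid, 250 to 480 g, flat on the table, right side up: plate 150 x 156 x 10 mm with a dark wooden grip bar on top, 16 thick (lid x), 80 long (lid y), 30 mm tall. This point is the bar's centre, 25 mm above the lid's underside; x points to the lid's knuckles. Plate centre at x = -4; two 10 mm holes for the dowels at x = -62, y = -60 and +60. Balances within 15 mm of the bar.
- lid_seat (a point): Centre of the case's rim plane, 55 mm above the case's origin; axes as the case's. Two upright 8 mm steel dowels with coned tops stand 14 mm above the rim at x = -58, y = -60 and +60 mm from here. The lid's underside rests in this plane; lid_grip is then 4 mm along x and 25 mm above this point, axes aligned.
- lid_hinge (a point): Middle of the lid's hinge axis, 85 mm along x and 12 mm below lid_grip; axes as lid_grip. The lid's two steel octagonal knuckles (24 mm across, bore 13 mm) span y = -45 to -17 and 17 to 45 mm and fit between the case's three with 3 mm gaps; play on the dowels is 1 mm all round.
- pin_center (a point): Steel hinge pin, 120 to 180 g, 184 mm long, lying flat: head 44 long x 24 wide x 10 mm thick, round shaft 140 long, 10 mm thick, the last 14 mm tapering to a 4 mm tip. This point: mid-length, on the axis, 5 mm above the table; x points to the tip (at x = 92, shaft from -48), z normal to the flat head. Taken first by the shaft, it must be laid down and retaken by the head.
- pin_head (a point): Centre of the pin's flat head, on the pin's axis, 70 mm from pin_center; axes as pin_center; the head spans 22 mm either way along x. At the start the head and 15 to 35 mm of the shaft lie under the riser; the rest of the shaft sticks out of its front. Pin home: this point is 22 mm outside hinge_mouth, pin x along the case's +y.
- riser_front (a point): Middle of the top front edge of a low wooden display riser fixed to the table: top board 90 deep (x, away from the robot) x 130 wide (y), upper face 50 mm and underside 40 mm above the table, side walls 12 mm thick, open front and back. x points from the front edge to the back.
- jar_mid (a point): bystander: glass jar, 56 mm diameter, 80 mm tall; its centre
- loupe_mid (a point): bystander: black standing loupe, 42 mm diameter, 50 mm tall; its centre
- carton_mid (a point): bystander: small cardboard box 50 x 40 x 30 mm; its centre
- weight_mid (a point): bystander: brass weight, 36 mm diameter, 30 mm tall; its centre
- stack_a_mid (a point): bystander: coin stack, 25 mm diameter, 18 mm tall; its centre
- stack_b_mid (a point): bystander: coin stack, 25 mm diameter, 24 mm tall; its centre
- ledger_mid (a point): bystander: closed green book 150 x 105 x 18 mm; its centre
- brush_grip (a point): bystander: brush lying far to the robot's right, 200 mm long, 42 wide, 20 mm high; on its handle, 60 mm from the end; x points to the bristles, whose end is 140 mm off
Mind the look-alikes: they are no part of the job. What is shaped like the part that bears lid_grip but purple is not meant.

How it is judged (in metres and radians):
On the way, in this order (a step that is already met when the one before it is completed fails the run):
1. the lid lies flush on the case over its dowels (x of lid_grip in the frame of case between 0.001 and 0.007 m and y of lid_grip in the frame of case between -0.003 and 0.003 m and z of lid_grip in the frame of case between 0.0775 and 0.0825 m and angle between the z axis of lid_grip and the z axis of case, either way round below 0.03 rad and angle between the x axis of lid_grip and the x axis of case, either way round below 0.04 rad), for 0.3 s.
2. the pin has entered the hinge, at least 40 mm deep (all of step 1 and x of pin_head in the frame of case between 0.083 and 0.095 m and z of pin_head in the frame of case between 0.062 and 0.074 m and angle between the x axis of pin_head and the y axis of case, either way round below 0.05 rad and y of pin_head in the frame of case above -0.198 m), for 0.05 s.
At the end, for the whole second after the job is handed in: The lid lies flush on the case (within 2.5 mm in height and 3 mm sideways, level and square to it), the pin runs through all the hinge knuckles with its head within 4 mm of home at the open end, everything released and at rest (all of step 1 and x of pin_head in the frame of case between 0.085 and 0.093 m and y of pin_head in the frame of case between -0.102 and -0.094 m and z of pin_head in the frame of case between 0.064 and 0.072 m and angle between the x axis of pin_head and the y axis of case, either way round below 0.05 rad and linear speed of each of lid, pin below 0.02 m/s); the robot touches nothing.
It fails at once if the lid is dropped onto the case (moving faster than 0.4 m/s within 20 mm of its seat) (x of lid_grip in the frame of case between -0.026 and 0.034 m and y of lid_grip in the frame of case between -0.03 and 0.03 m and z of lid_grip in the frame of case below 0.1 m and linear speed of lid above 0.4 m/s).
It fails at once if a bystander (jar, loupe, carton, weight, coin stacks, book or brush) is moved by more than 30 mm (distance of any of jar_mid, loupe_mid, carton_mid, weight_mid, stack_a_mid, stack_b_mid, ledger_mid, brush_grip from where it was at the start of the episode above 0.03 m).
It also fails if it takes over 72 s, if anything falls off the work surface, if the arm or the gripper's body presses on something with over 40 N, if the wrist force passes 120 N, or if a joint passes its speed limit or range.

## Working session

There is one attempt and no reset: what is moved stays moved. The work goes in short steps, Python scripts to look and compute and a tool call to move; the robot and the scene stay as the last step left them, time stands still between calls to the robot, and variables do not carry over. Pictures are saved under pics/ and viewed, at most 10 in all, crops included, and the job is handed in when it is done.

Besides the shell and the picture viewer there is one more tool, called after "Emit:" as a command line: name --pt "numbers of a row" for each row, then --argument value for the rest. arm_command: Moves the arm, as the interface text tells. Its arguments: {"type":"object","properties":{"deltas":{"type":"array"}},"required":["deltas"]}

```bash
mkdir -p pics; cat > h.py <<'E'
import numpy as np, cv2
from station import sense, capture, finish_job, tip_reach
def cam(n):
    c=capture(n); R=cv2.Rodrigues(np.array(c['rvec'],float))[0]; t=np.array(c['tvec'],float).ravel()
    f=200/np.tan(np.radians(c['fovy'])/2); return dict(img=np.array(c['pixels']),R=R,t=t,f=f,cx=c['cx'],cy=c['cy'])
def ray(c,p):
    d=c['R'].T@np.array([(p[0]-c['cx'])/c['f'],(p[1]-c['cy'])/c['f'],1.]); return -c['R'].T@c['t'],d
def onz(c,p,z):
    o,d=ray(c,p); return o+d*(z-o[2])/d[2]
def proj(c,P):
    q=c['R']@np.array(P,float)+c['t']; return np.array([c['f']*q[0]/q[2]+c['cx'],c['f']*q[1]/q[2]+c['cy']])
E
python3 - <<'E'
from h import *
for n in('top','side'):
    c=cam(n);cv2.imwrite(f'pics/{n}0.png',c['img']);print(n,-c['R'].T@c['t'],c['R'][2],c['f'],c['cx'],c['cy'])
s=sense();print(s,tip_reach)
E
```

```text
top [0.38578914 0.02661626 1.32532866] [ 0.11431828 -0.01134537 -0.99337939] 401.4624134896756 324.365314865491 198.04302951355922
side [0.0719625  0.80865979 1.08405805] [ 0.33828903 -0.5942741  -0.72965665] 396.6080855541035 315.51657024738813 207.47718588210853
{'time_s': 0.1, 'joints': array([-5.65162054e+01,  2.20886601e+01,  3.87846245e-01, -2.20243477e-02,
       -6.84120248e+01, -1.48165988e+01]), 'joint_velocities': array([ 0.00368107, -0.11423582,  0.0867168 ,  0.13653058,  0.01394648,
       -0.05076173]), 'effort': array([-3.35907225e-04, -3.91689491e+01,  1.87933284e+01,  4.23185661e+00,
        1.34495145e-02, -7.06687410e-05]), 'tcp_pos': array([ 0.19989125, -0.59165173,  0.24055483]), 'ee_rot': array([[-9.47438995e-01, -3.19935507e-01, -7.88394946e-04],
       [-3.19936439e-01,  9.47437222e-01,  1.83974208e-03],
       [ 1.58355903e-04,  1.99527966e-03, -9.99997997e-01]]), 'wrist_force': array([ 0.16638186, -0.66959741, -0.22094567]), 'moment': array([-0.005198  , -0.0068362 , -0.00147943]), 'gripper_force': 0.0, 'gripper_width': 0.9990984485420449} 0.019
```

View pics/top0.png

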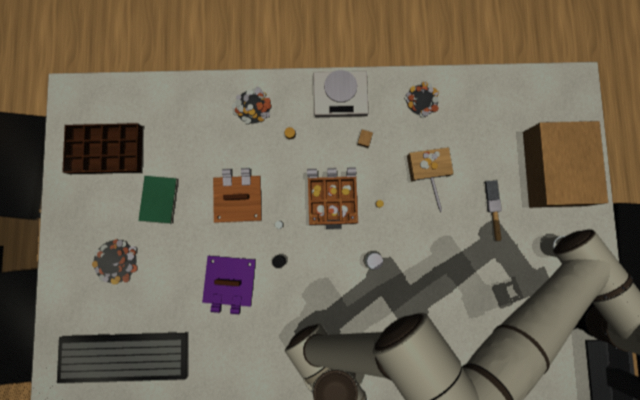

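View pics/side0.png

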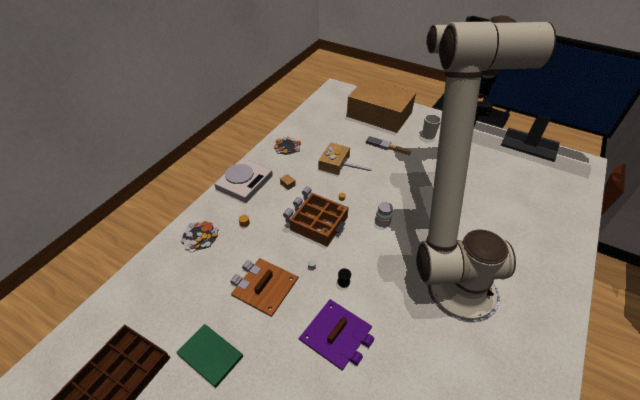

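The top view shows these candidates for the lid: the orange-brown lid with a dark bar at (237,198), the purple look-alike at (229,283), and the dark empty tray at (103,148). The orange one matches the description. The case is at (332,200) with its knuckles up (+x), and the riser at (430,163) has the pin sticking out to (439,210). I'll check this in one close crop.

```bash
python3 - <<'E'
from h import *
a=cv2.imread('pics/top0.png');
x=cv2.resize(a[130:250,200:460],None,fx=3,fy=3,interpolation=cv2.INTER_CUBIC);cv2.imwrite('pics/crop1.png',x)
c=cam('top')
hsv=cv2.cvtColor(a,cv2.COLOR_BGR2HSV)
for p in[(225,190),(225,215),(236,197),(245,178),(320,172),(333,172),(310,205),(420,172),(437,200),(400,200)]:print(p,hsv[p[1],p[0]])
for n,p,z in[('lid',(237,198),.01),('case',(332,200),.055),('mouth',(355,172),.068),('tip',(440,210),.005),('riser',(432,180),.05),('weight',(379,204),.03),('carton',(365,138),.03),('loupe',(279,261),.05),('stack',(279,225),.02),('jar',(373,260),.08),('brush',(494,210),.02),('st',(290,133),.02)]:print(n,onz(c,p,z).round(3))
E
```

```text
(225, 190) [ 13 174 123]
(225, 215) [ 13 180 119]
(236, 197) [ 10 186  52]
(245, 178) [173   7 139]
(320, 172) [ 26  29 149]
(333, 172) [  0   8 126]
(310, 205) [ 12 176 106]
(420, 172) [ 17 137 130]
(437, 200) [  0   7 109]
(400, 200) [ 26  25 150]
lid [0.545 0.299 0.01 ]
case [ 0.525 -0.012  0.055]
mouth [ 0.611 -0.087  0.068]
tip [ 0.488 -0.37   0.005]
riser [ 0.582 -0.336  0.05 ]
weight [ 0.511 -0.165  0.03 ]
carton [ 0.731 -0.128  0.03 ]
loupe [0.337 0.16  0.05 ]
stack [0.452 0.161 0.02 ]
jar [ 0.334 -0.132  0.08 ]
brush [ 0.482 -0.542  0.02 ]
st [0.757 0.12  0.02 ]
```

View pics/crop1.png

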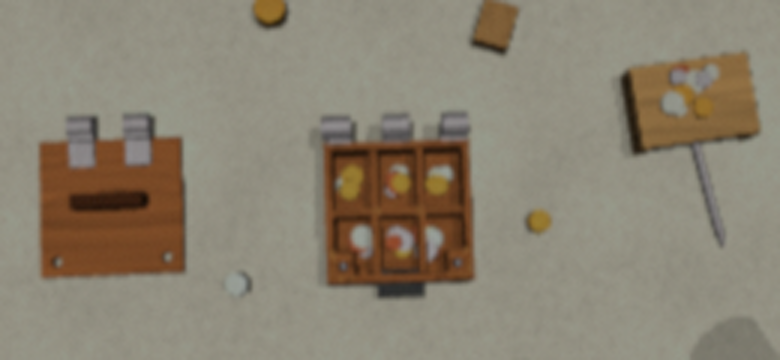

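The crop confirms the orange lid (knuckles up, bar, two holes at the bottom), the open case with three knuckles up and dowels at its bottom corners, and the pin sticking out of the riser towards the robot. Next I'll measure their poses.

```bash
cat >> h.py <<'E'
def hull_sides(img,roi,lo,hi,k=4):
    """sub-pixel straight sides of a coloured quad: dict of side -> (point,dir) in pixels"""
    x0,y0,x1,y1=roi; a=cv2.resize(img[y0:y1,x0:x1],None,fx=k,fy=k,interpolation=cv2.INTER_CUBIC)
    m=cv2.inRange(cv2.cvtColor(a,cv2.COLOR_BGR2HSV),lo,hi); m=cv2.morphologyEx(m,cv2.MORPH_CLOSE,np.ones((9,9)))
    C=max(cv2.findContours(m,cv2.RETR_EXTERNAL,cv2.CHAIN_APPROX_NONE)[0],key=cv2.contourArea)[:,0].astype(np.float32)
    box=cv2.boxPoints(cv2.minAreaRect(C)); out={}
    for i in range(4):
        p,q=box[i],box[(i+1)%4]; L=np.linalg.norm(q-p); u=(q-p)/L; n=np.array([-u[1],u[0]])
        s=(C-p)@u; d=np.abs((C-p)@n); P=C[(d<6)&(s>.1*L)&(s<.9*L)]
        if len(P)<10: continue
        v=cv2.fitLine(P,cv2.DIST_HUBER,0,.01,.01).ravel()
        mid=(p+q)/2-box.mean(0); name=('R'if mid[0]>0 else'L')if abs(mid[0])>abs(mid[1]) else('B'if mid[1]>0 else'T')
        out[name]=((v[2:]+.5)/k-.5+[x0,y0],v[:2])
    return out
def wline(c,l,z):
    p,u=l; A=onz(c,p-u*8,z);B=onz(c,p+u*8,z);d=(B-A)[:2];d/=np.linalg.norm(d);return A[:2],d
def cross(l,m):
    s=np.linalg.solve(np.c_[l[1],-m[1]],m[0]-l[0]);return l[0]+s[0]*l[1]
E
python3 - <<'E'
from h import *
c=cam('top');img=c['img'];lo,hi=(6,110,40),(19,255,255)
for n,roi,z in(('lid',(203,160,270,228),dict(L=.01,T=.01,R=0,B=0)),('case',(298,165,365,232),dict(L=.055,T=.055,R=.055,B=.0))):
    s=hull_sides(img,roi,lo,hi); w={k:wline(c,s[k],z[k]) for k in s}
    for k in w:
        d=w[k][1]; th=np.degrees(np.arctan2(d[1],d[0])); print(n,k,w[k][0].round(4),'ang',round((th+45)%90-45,2))
    for a in'LR':
        for b in'TB':
            if a in w and b in w: print(' ',a+b,cross(w[a],w[b]).round(4))
# pin: gray shaft in front of riser
a=cv2.resize(img[170:220,425:450],None,fx=4,fy=4,interpolation=cv2.INTER_CUBIC)
h=cv2.cvtColor(a,cv2.COLOR_BGR2HSV); m=((h[...,2]<130)&(h[...,1]<22)).astype(np.uint8)
n,l,st,ce=cv2.connectedComponentsWithStats(m); print(st,ce.round(1))
i=1+st[1:,4].argmax(); P=np.argwhere(l==i)[:,::-1].astype(np.float32); v=cv2.fitLine(P,cv2.DIST_HUBER,0,.01,.01).ravel()
s=(P-v[2:])@v[:2]
for t in(s.min(),0,s.max()): print('pin',onz(c,(v[2:]+v[:2]*t+.5)/4-.5+[425,170],.005).round(4))
# lid bar: dark
a=cv2.resize(img[185:210,215:260],None,fx=4,fy=4,interpolation=cv2.INTER_CUBIC)
m=(a[...,2]<75).astype(np.uint8); n,l,st,ce=cv2.connectedComponentsWithStats(m)
i=1+st[1:,4].argmax();print('bar',st[i],onz(c,(ce[i]+.5)/4-.5+[215,185],.035).round(4))
E
```

```text
lid T [0.6157 0.3288] ang 0.99
lid R [0.5719 0.225 ] ang 1.46
lid B [0.4697 0.3259] ang 1.09
lid L [0.565  0.3772] ang 1.13
  LT [0.6149 0.3782]
  LB [0.4688 0.3753]
  RT [0.6175 0.2262]
  RB [0.4717 0.2224]
case T [0.5988 0.01  ] ang 0.06
case R [ 0.559  -0.0894] ang 0.48
case B [ 0.4528 -0.0051] ang 0.48
case L [0.5492 0.0639] ang 0.49
  LT [0.5988 0.0643]
  LB [0.4522 0.063 ]
  RT [ 0.5989 -0.0891]
  RB [ 0.4535 -0.0903]
[[    0     0   100   200 18360]
 [   22    32    45   137  1640]] [[49.9 99.6]
 [45.2 98.9]]
pin [ 0.5972 -0.3472  0.005 ]
pin [ 0.5404 -0.3593  0.005 ]
pin [ 0.4828 -0.3716  0.005 ]
bar [  34   36  104   26 2230] [0.5457 0.2967 0.035 ]
```

```bash
cat >> h.py <<'E'
from scipy.spatial.transform import Rotation as Ro
def goal(x,y,z,psi,cmd=None):
    """delta (rad, cm) from measured pose to tool-down pose with tool y at world angle psi (deg)"""
    s=sense(); R=np.array(s['ee_rot']); p=np.array(s['tcp_pos']); a=np.radians(psi)
    ty=np.array([np.cos(a),np.sin(a),0]); tz=np.array([0,0,-1.]); G=np.c_[np.cross(ty,tz),ty,tz]
    print('now',p.round(4),'psi',round(np.degrees(np.arctan2(R[1,1],R[0,1])),2),'t',s['time_s'],'F',np.round(s['wrist_force'],1),'w',round(s['gripper_width'],3))
    print('turn',Ro.from_matrix(R.T@G).as_rotvec().round(4),'shift cm',(R.T@(np.array([x,y,z])-p)*100).round(2))
E
python3 -c "
from h import *
goal(.547,.3,.15,181.1)"
```

```text
now [ 0.2    -0.5918  0.2409] psi 108.66 t 0.2 F [-0.6  0.1 -0.4] w 1.0
turn [ 1.1000e-03  7.0000e-04 -1.2643e+00] shift cm [-61.42  73.38   9.18]
```

Emit:
arm_command --pt "0 0 -0.1 -2 2.4 0 -1" --pt "0 0 -0.2 -5 5.5 0 -1" --pt "0 0 -0.3 -7.5 8.5 0 -1" --pt "0 0 -0.4 -10 11.5 0 -1" --pt "0 0 -0.5 -12.5 14.5 0 -1" --pt "0 0 -0.6 -15 17.5 0 -1" --pt "0 0 -0.7 -17.5 20.5 0 -1" --pt "0 0 -0.8 -20 23.5 0 -1"

```text
time_s: 0.87
tcp_pos: [0.3144, -0.3037, 0.2416]
ee_rot: [[-0.426, -0.905, 0.0], [-0.905, 0.426, -0.0], [-0.0, -0.0, -1.0]]
wrist_force: [0.4, 0.4, 1.1]
gripper_width: 1.004
gripper_force: 0.0
```

Emit:
arm_command --pt "0 0 -0.1 -4 0.3 0 -1" --pt "0 0 -0.2 -8 0.6 0 -1" --pt "0 0 -0.3 -12 0.9 0 -1" --pt "0 0 -0.4 -16 1.2 0 -1" --pt "0 0 -0.464 -20 1.5 0 -1" --pt "0 0 -0.464 -24 1.8 0 -1" --pt "0 0 -0.464 -28 2.1 0 -1" --pt "0 0 -0.464 -32 2.4 0 -1"

```text
time_s: 1.53
tcp_pos: [0.4305, -0.0042, 0.2419]
ee_rot: [[0.02, -1.0, 0.001], [-1.0, -0.02, 0.0], [-0.0, -0.001, -1.0]]
wrist_force: [0.3, -0.2, 1.3]
gripper_width: 1.0
gripper_force: 0.0
```

```bash
python3 -c "
from h import *
goal(.547,.3,.1,181.1)"
```

```text
now [ 0.4305 -0.0042  0.2419] psi -178.88 t 1.5333 F [ 0.3 -0.2  1.3] w 1.0
turn [-0.0008  0.0003  0.0004] shift cm [-30.18 -12.24  14.2 ]
```

Emit:
arm_command --pt "0 0 0 -4 -1.5 1 -1" --pt "0 0 0 -8 -3 2.5 -1" --pt "0 0 0 -12 -4.5 4 -1" --pt "0 0 0 -16 -6 6 -1" --pt "0 0 0 -20 -7.5 8 -1" --pt "0 0 0 -24 -9.5 10 -1" --pt "0 0 0 -27.5 -11 12 -1" --pt "0 0 0 -30 -12.2 14 -1"

```text
time_s: 2.2
tcp_pos: [0.5402, 0.2817, 0.1122]
ee_rot: [[0.02, -1.0, 0.001], [-1.0, -0.02, 0.001], [-0.001, -0.001, -1.0]]
wrist_force: [-0.2, 0.1, 0.1]
gripper_width: 0.999
gripper_force: 0.0
```

Emit:
arm_command --pt "0 0 0 0 0 0 -1" --pt "0 0 0 0 0 0 -1"

```text
time_s: 2.37
tcp_pos: [0.5387, 0.2801, 0.1094]
ee_rot: [[0.021, -1.0, -0.004], [-1.0, -0.021, -0.004], [0.004, 0.004, -1.0]]
wrist_force: [0.2, -0.3, 0.4]
gripper_width: 0.998
gripper_force: 0.0
```

```bash
python3 -c "
from h import *
goal(.547,.3,.033,181.1)
c=cam('top');d=cam('side')
cv2.imwrite('pics/a.png',np.vstack([cv2.resize(c['img'][150:240,190:310],None,fx=4,fy=4)[:300],cv2.resize(d['img'][230:330,205:325],None,fx=4,fy=4)[:300]])[:600])"
```

```text
now [0.5387 0.2801 0.1094] psi -178.82 t 2.3667 F [ 0.2 -0.3  0.4] w 0.998
turn [ 0.0045 -0.0036  0.0014] shift cm [-2.   -0.91  7.63]
```

View pics/a.png

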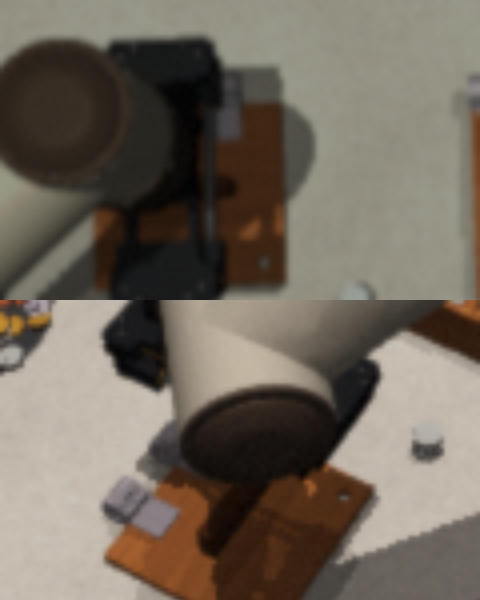

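The crop shows the open gripper over the orange lid, with the bar between the jaws (bar end at about (225,185) in the top half). The tool is about 2 cm short in y and 0.9 cm short in x, so I'll correct that and descend.

Emit:
arm_command --pt "0 0 0 -1 -0.5 0 -1" --pt "0 0 0 -2 -0.9 1 -1" --pt "0 0 0 -2 -0.9 2.5 -1" --pt "0 0 0 -2 -0.9 4 -1" --pt "0 0 0 -2 -0.9 5.5 -1" --pt "0 0 0 -2 -0.9 6.5 -1" --pt "0 0 0 -2 -0.9 7.1 -1" --pt "0 0 0 -2 -0.9 7.1 -1"

```text
time_s: 3.13
tcp_pos: [0.5477, 0.2992, 0.0406]
ee_rot: [[0.019, -1.0, -0.001], [-1.0, -0.019, -0.001], [0.001, 0.001, -1.0]]
wrist_force: [-1.1, -1.2, -0.2]
gripper_width: 0.999
gripper_force: 0.0
```

```bash
python3 -c "
from h import *
goal(.547,.3,.033,181.1)"
```

```text
now [0.5477 0.2992 0.0406] psi -178.93 t 3.1333 F [-1.1 -1.2 -0.2] w 0.999
turn [ 0.0013 -0.001  -0.0006] shift cm [-0.09  0.07  0.76]
```

Emit:
arm_command --pt "0 0 0 0 0.05 0.3 -1" --pt "0 0 0 0 0.05 0.6 -1" --pt "0 0 0 0 0.05 0.6 -1" --pt "0 0 0 0 0.05 0.6 -1"

```text
time_s: 3.47
tcp_pos: [0.5477, 0.2997, 0.0361]
ee_rot: [[0.019, -1.0, 0.001], [-1.0, -0.019, 0.001], [-0.0, -0.001, -1.0]]
wrist_force: [-0.5, -0.1, -0.6]
gripper_width: 1.0
gripper_force: 0.0
```

Emit:
arm_command --pt "0 0 0 0 0 0 1" --pt "0 0 0 0 0 0 1" --pt "0 0 0 0 0 0 1" --pt "0 0 0 0 0 0 1" --pt "0 0 0 0 0 0 1" --pt "0 0 0 0 0 0 1" --pt "0 0 0 0 0 0 1" --pt "0 0 0 0 0 0 1"

```text
time_s: 4.13
tcp_pos: [0.5475, 0.2996, 0.0356]
ee_rot: [[0.019, -1.0, -0.0], [-1.0, -0.019, -0.0], [0.0, 0.0, -1.0]]
wrist_force: [0.8, 0.7, 0.4]
gripper_width: 0.479
gripper_force: 0.0
```

Emit:
arm_command --pt "0 0 0 0 0 0 1" --pt "0 0 0 0 0 0 1" --pt "0 0 0 0 0 0 1" --pt "0 0 0 0 0 0 1" --pt "0 0 0 0 0 0 1" --pt "0 0 0 0 0 0 1" --pt "0 0 0 0 0 0 1" --pt "0 0 0 0 0 0 1"

```text
time_s: 4.8
tcp_pos: [0.5475, 0.2996, 0.0357]
ee_rot: [[0.019, -1.0, 0.0], [-1.0, -0.019, 0.0], [-0.0, -0.0, -1.0]]
wrist_force: [0.1, -0.3, -0.5]
gripper_width: 0.188
gripper_force: 30.0
```

Emit:
arm_command --pt "0 0 0 0 0 -0.8 1" --pt "0 0 0 0 0 -2 1" --pt "0 0 0 0 0 -4 1" --pt "0 0 0 0 0 -6 1" --pt "0 0 0 0 0 -8 1" --pt "0 0 0 0 0 -10 1" --pt "0 0 0 0 0 -11.8 1" --pt "0 0 0 0 0 -12.4 1"

```text
time_s: 5.47
tcp_pos: [0.5487, 0.3004, 0.1639]
ee_rot: [[0.02, -1.0, 0.005], [-1.0, -0.02, 0.004], [-0.004, -0.005, -1.0]]
wrist_force: [1.4, 0.5, -1.1]
gripper_width: 0.182
gripper_force: 30.0
```

Emit:
arm_command --pt "0 0 0.002 1 0 0 1" --pt "0 0 0.004 3.5 0.2 0 1" --pt "0 0 0.006 6.5 0.5 0 1" --pt "0 0 0.008 9.5 0.8 0 1" --pt "0 0 0.01 12.5 1.1 0 1" --pt "0 0 0.01 15.5 1.4 0 1" --pt "0 0 0.01 18.5 1.6 0 1" --pt "0 0 0.01 21 1.8 0 1"

```text
time_s: 6.13
tcp_pos: [0.5315, 0.0864, 0.1582]
ee_rot: [[0.008, -1.0, -0.004], [-1.0, -0.008, -0.001], [0.001, 0.004, -1.0]]
wrist_force: [-0.7, 0.2, -2.8]
gripper_width: 0.182
gripper_force: 30.0
```

Emit:
arm_command --pt "0 0 0 2.5 0.1 0 1" --pt "0 0 0 5 0.2 0 1" --pt "0 0 0 7 0.3 0 1" --pt "0 0 0 9 0.4 0 1" --pt "0 0 0 10 0.5 0 1" --pt "0 0 0 10.3 0.5 0 1" --pt "0 0 0 10.3 0.5 0 1" --pt "0 0 0 10.3 0.5 0 1"

```text
time_s: 6.8
tcp_pos: [0.5293, -0.0135, 0.1593]
ee_rot: [[0.009, -1.0, -0.001], [-1.0, -0.009, 0.0], [-0.0, 0.001, -1.0]]
wrist_force: [0.2, -0.4, -3.7]
gripper_width: 0.181
gripper_force: 30.0
```

```bash
python3 -c "
from h import *
goal(.53,-.014,.16,180.5)
c=cam('top');d=cam('side')
cv2.imwrite('pics/t1.png',c['img']);cv2.imwrite('pics/s1.png',d['img'])
cv2.imwrite('pics/b.png',np.vstack([cv2.resize(c['img'][150:250,260:420],None,fx=3,fy=3),cv2.resize(d['img'][150:250,235:395],None,fx=3,fy=3)]))"
```

```text
now [ 0.5293 -0.0135  0.1593] psi -179.49 t 6.8 F [ 0.2 -0.4 -3.7] w 0.181
turn [0.0005 0.0001 0.0002] shift cm [ 0.05 -0.07 -0.07]
```

View pics/b.png

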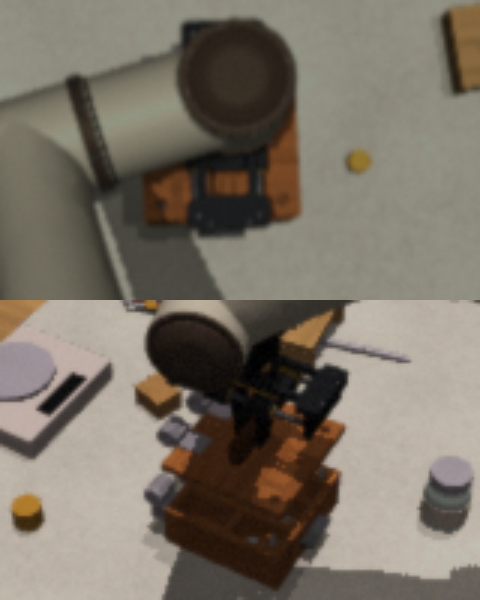

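The crop shows the lid held level above the case, with the case's knuckles beyond and the lid's right edge and bottom holes visible in the top view. I'll compare the lid and case edges in the top view.

```bash
python3 - <<'E'
from h import *
c=cam('top');img=c['img'];h=cv2.cvtColor(img,cv2.COLOR_BGR2HSV)
k=4;x0,y0,x1,y1=300,180,370,230
a=cv2.resize(img[y0:y1,x0:x1],None,fx=k,fy=k,interpolation=cv2.INTER_CUBIC);hh=cv2.cvtColor(a,cv2.COLOR_BGR2HSV)
m=cv2.inRange(hh,(4,110,25),(19,255,255)); u=lambda P:(np.array(P,float)+.5)/k-.5+[x0,y0]
# right edge: last mask column for rows 190..218; bottom edge: last mask row for columns at left & right of gripper
R=np.array([(np.flatnonzero(m[r])[-1]+.5,r) for r in range(4*(192-y0),4*(218-y0))],np.float32)
zt=.1593-.0357+.01
def edge(P,z):
    v=cv2.fitLine(P,cv2.DIST_HUBER,0,.01,.01).ravel();A=onz(c,u(v[2:]-v[:2]*20),z);B=onz(c,u(v[2:]+v[:2]*20),z);d=B-A
    print('mid',((A+B)/2).round(4),'ang',round((np.degrees(np.arctan2(d[1],d[0]))+45)%90-45,2),'res',round(float(np.std((P-v[2:])@np.array([-v[1],v[0]]))),2))
edge(R,zt)
cols=[q for q in list(range(4*(311-x0),4*(320-x0)))+list(range(4*(352-x0),4*(358-x0)))]
B=np.array([(q,np.flatnonzero(m[:,q])[-1]+.5) for q in cols if m[:,q].any()],np.float32)
edge(B,zt-.01)
Lr=np.array([(np.flatnonzero(m[r])[0]-.5,r) for r in range(4*(212-y0),4*(220-y0))],np.float32); edge(Lr,zt)
cv2.imwrite('pics/m.png',cv2.resize(np.hstack([a,cv2.cvtColor(m,cv2.COLOR_GRAY2BGR)]),None,fx=1.4,fy=1.4))
E
```

```text
mid [ 0.501  -0.0888  0.1336] ang 0.61 res 0.33
mid [ 0.4465 -0.0038  0.1236] ang 0.65 res 0.83
mid [0.4723 0.0655 0.1336] ang 1.34 res 0.27
```

View pics/m.png

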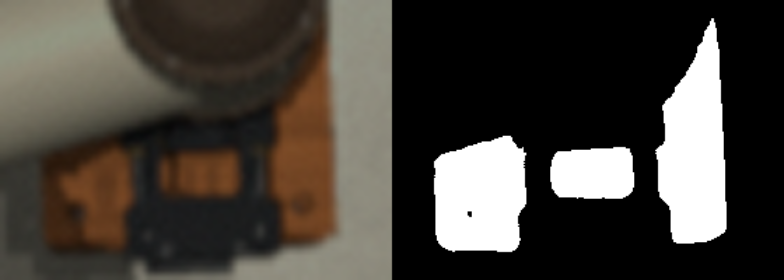

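```bash
python3 - <<'E'
from h import *
c=cam('top')
def blob(f,ctr,z,feat):
    img=cv2.imread(f).astype(np.float32);x,y=ctr;r=5
    a=cv2.resize(img[y-r:y+r+1,x-r:x+r+1],None,fx=8,fy=8,interpolation=cv2.INTER_CUBIC);g=feat(a);g=cv2.GaussianBlur(g,(0,0),4)
    w=np.clip(g-(np.median(g)+.5*(g.max()-np.median(g))),0,None)
    n,l,_,_=cv2.connectedComponentsWithStats((w>0).astype(np.uint8));i=l.ravel()[w.argmax()];w=w*(l==i)
    yy,xx=np.mgrid[:w.shape[0],:w.shape[1]];p=(np.array([(w*xx).sum(),(w*yy).sum()])/w.sum()+.5)/8-.5+[x-r,y-r]
    print(f,p.round(2),onz(c,p,z).round(4),'area px',round((w>0).sum()/64,1))
dark=lambda a:-a[...,2]; grey=lambda a:-(a[...,2]-a[...,0])
for q in((313,217),(354,216)): blob('pics/t1.png',q,.1336,dark)
for q in((314,218),(352,217)): blob('pics/top0.png',q,.067,grey)
for q in((219,217),(256,216)): blob('pics/top0.png',q,.01,grey)
E
```

```text
pics/t1.png [312.56 217.75] [0.4649 0.0496 0.1336] area px 10.1
pics/t1.png [349.24 219.08] [ 0.4582 -0.0592  0.1336] area px 11.7
pics/top0.png [314.03 218.42] [0.4671 0.0463 0.067 ] area px 5.9
pics/top0.png [352.01 217.09] [ 0.4682 -0.073   0.067 ] area px 5.7
pics/top0.png [218.63 216.87] [0.484  0.3592 0.01  ] area px 7.9
pics/top0.png [258.26 219.25] [0.4728 0.2298 0.01  ] area px 21.9
```

Emit:
arm_command --pt "0 0 0 0.05 -0.05 0.6 1" --pt "0 0 0 0.07 -0.06 1.6 1" --pt "0 0 0 0.07 -0.06 2.6 1" --pt "0 0 0 0.07 -0.06 3.6 1" --pt "0 0 0 0.07 -0.06 4.5 1" --pt "0 0 0 0.07 -0.06 5 1" --pt "0 0 0 0.07 -0.06 5 1" --pt "0 0 0 0.07 -0.06 5 1"

```text
time_s: 7.67
tcp_pos: [0.53, -0.0146, 0.1092]
ee_rot: [[0.009, -1.0, -0.001], [-1.0, -0.009, -0.0], [0.0, 0.001, -1.0]]
wrist_force: [0.1, -0.3, -3.6]
gripper_width: 0.184
gripper_force: 30.0
```

```bash
python3 - <<'E'
from h import *
goal(.53,-.0142,.0907,180.5)
c=cam('top');d=cam('side')
cv2.imwrite('pics/t2.png',c['img']);cv2.imwrite('pics/s2.png',d['img'])
cv2.imwrite('pics/d.png',np.hstack([cv2.resize(c['img'][165:235,300:370],None,fx=5.5,fy=5.5,interpolation=cv2.INTER_CUBIC),cv2.resize(d['img'][180:250,280:350],None,fx=5.5,fy=5.5,interpolation=cv2.INTER_CUBIC)]))
E
```

```text
now [ 0.53   -0.0146  0.1092] psi -179.48 t 7.6667 F [ 0.1 -0.3 -3.6] w 0.184
turn [ 0.0008 -0.0004  0.0004] shift cm [-0.04  0.    1.85]
```

View pics/d.png

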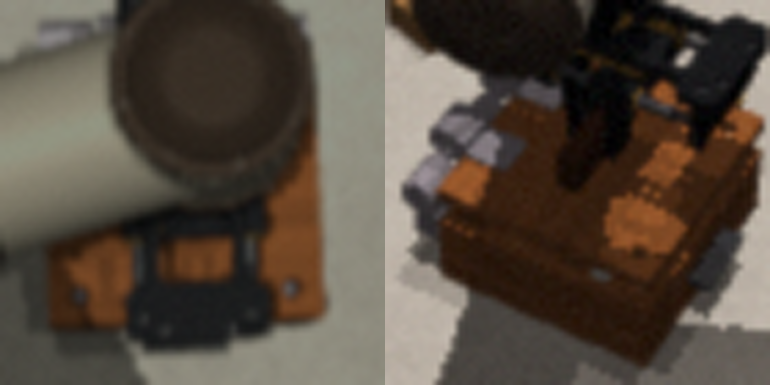

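The crop shows the lid just above the dowels, with steel visible through both holes: the right one at (352.7,217) and the left one at (314,218.6), which matches the dowels' first-picture pixels. I'll lower it gently.

Emit:
arm_command --pt "0 0 0 -0.02 0 0.2 1" --pt "0 0 0 -0.02 0 0.4 1" --pt "0 0 0 -0.02 0 0.6 1" --pt "0 0 0 -0.02 0 0.8 1" --pt "0 0 0 -0.02 0 0.9 1" --pt "0 0 0 -0.02 0 0.9 1"

```text
time_s: 8.27
tcp_pos: [0.5298, -0.0143, 0.1003]
ee_rot: [[0.009, -1.0, -0.001], [-1.0, -0.009, -0.0], [0.0, 0.001, -1.0]]
wrist_force: [-0.0, 0.2, -2.9]
gripper_width: 0.18
gripper_force: 30.0
```

Emit:
arm_command --pt "0 0 0 0 0 0.2 1" --pt "0 0 0 0 0 0.4 1" --pt "0 0 0 0 0 0.6 1" --pt "0 0 0 0 0 0.8 1" --pt "0 0 0 0 0 0.8 1"

```text
time_s: 8.68
tcp_pos: [0.53, -0.0143, 0.0923]
ee_rot: [[0.009, -1.0, -0.0], [-1.0, -0.009, -0.0], [0.0, 0.0, -1.0]]
wrist_force: [0.9, -1.1, -3.5]
gripper_width: 0.181
gripper_force: 30.0
```

Free descent so far, so the dowels are in the holes. Down the last millimetres.

Emit:
arm_command --pt "0 0 0 0 0 0.08 1" --pt "0 0 0 0 0 0.16 1" --pt "0 0 0 0 0 0.2 1" --pt "0 0 0 0 0 0.2 1"

```text
time_s: 9.02
tcp_pos: [0.53, -0.0143, 0.0916]
ee_rot: [[0.009, -1.0, 0.0], [-1.0, -0.009, -0.0], [0.0, -0.0, -1.0]]
wrist_force: [-3.6, 0.8, 5.0]
gripper_width: 0.184
gripper_force: 30.1
```

Emit:
arm_command --pt "0 0 0 0 0 0 -0.3" --pt "0 0 0 0 0 0 -0.3" --pt "0 0 0 0 0 0 -0.3" --pt "0 0 0 0 0 0 -0.3" --pt "0 0 0 0 0 0 -0.3" --pt "0 0 0 0 0 0 -0.3" --pt "0 0 0 0 0 0 -0.3" --pt "0 0 0 0 0 0 -0.3"

```text
time_s: 9.68
tcp_pos: [0.5301, -0.0143, 0.0906]
ee_rot: [[0.009, -1.0, -0.0], [-1.0, -0.009, -0.0], [0.0, 0.0, -1.0]]
wrist_force: [0.1, 0.1, 0.7]
gripper_width: 0.633
gripper_force: 0.0
```

Emit:
arm_command --pt "0 0 0 0 0 -0.5 -0.3" --pt "0 0 0 0 0 -2 -0.3" --pt "0 0 0 0 0 -4 -0.3" --pt "0 0 0 0 0 -6 -0.3" --pt "0 0 0 0 0 -8 -0.3" --pt "0 0 0 0 0 -10 -0.3"

```text
time_s: 10.18
tcp_pos: [0.5299, -0.0143, 0.1921]
ee_rot: [[0.009, -1.0, 0.0], [-1.0, -0.009, 0.0], [-0.0, -0.0, -1.0]]
wrist_force: [0.2, 0.4, -0.1]
gripper_width: 0.65
gripper_force: 0.0
```

```bash
python3 - <<'E'
from h import *
goal(.40,-.2,.2,282.1)
E
```

```text
now [ 0.5299 -0.0143  0.1921] psi -179.48 t 10.1833 F [ 0.2  0.4 -0.1] w 0.65
turn [-3.0000e-04 -3.0000e-04 -1.7729e+00] shift cm [18.45 13.16 -0.8 ]
```

Emit:
arm_command --pt "0 0 -0.1 1.5 0 0 -0.3" --pt "0 0 -0.22 4.5 -0.3 0 -0.3" --pt "0 0 -0.34 7.5 -0.5 0 -0.3" --pt "0 0 -0.46 10.5 -0.7 0 -0.3" --pt "0 0 -0.58 13.5 -0.9 0 -0.3" --pt "0 0 -0.7 16.5 -1.1 0 -0.3" --pt "0 0 -0.82 19.5 -1.3 0 -0.3" --pt "0 0 -0.94 22.5 -1.4 0 -0.3"

```text
time_s: 10.85
tcp_pos: [0.5461, -0.2407, 0.1911]
ee_rot: [[0.816, -0.577, 0.0], [-0.577, -0.816, -0.0], [0.0, -0.0, -1.0]]
wrist_force: [0.1, 0.2, 0.9]
gripper_width: 0.651
gripper_force: 0.0
```

```bash
python3 - <<'E'
from h import *
goal(.555,-.356,.1,282.1)
E
```

```text
now [ 0.5461 -0.2407  0.1911] psi -125.27 t 10.85 F [0.1 0.2 0.9] w 0.651
turn [ 1.000e-04 -5.000e-04 -8.268e-01] shift cm [7.38 8.9  9.11]
```

Emit:
arm_command --pt "0 0 -0.12 2 2.4 1 -0.3" --pt "0 0 -0.24 4 5 2.5 -0.3" --pt "0 0 -0.36 6 7.3 4.5 -0.3" --pt "0 0 -0.48 7.3 8.9 6 -0.3" --pt "0 0 -0.6 7.3 8.9 7.5 -0.3" --pt "0 0 -0.72 7.3 8.9 8.5 -0.3" --pt "0 0 -0.82 7.3 8.9 9 -0.3" --pt "0 0 -0.82 7.3 8.9 9 -0.3"

```text
time_s: 11.52
tcp_pos: [0.5525, -0.3539, 0.099]
ee_rot: [[0.98, 0.198, -0.003], [0.198, -0.98, 0.001], [-0.003, -0.002, -1.0]]
wrist_force: [-0.3, -0.1, 0.9]
gripper_width: 0.654
gripper_force: 0.0
```

```bash
python3 - <<'E'
from h import *
goal(.555,-.356,.0215,282.1)
c=cam('top');d=cam('side');cv2.imwrite('pics/t3.png',c['img']);cv2.imwrite('pics/s3.png',d['img'])
cv2.imwrite('pics/e.png',np.hstack([cv2.resize(c['img'][140:240,300:460],None,fx=2.4,fy=3,interpolation=cv2.INTER_CUBIC),cv2.resize(d['img'][130:250,270:400],None,fx=3,fy=2.5,interpolation=cv2.INTER_CUBIC)]))
E
```

```text
now [ 0.5525 -0.3539  0.099 ] psi -78.59 t 11.5167 F [-0.3 -0.1  0.9] w 0.654
turn [-0.002   0.0029 -0.0121] shift cm [0.23 0.27 7.75]
```

View pics/e.png

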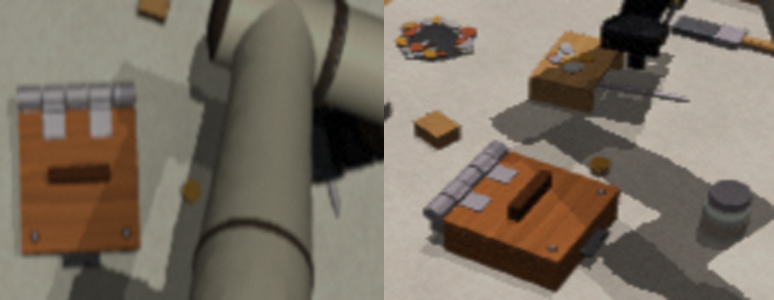

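The crop shows the lid flush on the case, with the dowels through both holes and the knuckles interleaved in line. The gripper stands over the pin shaft just in front of the riser. Descending onto the shaft.

Emit:
arm_command --pt "0 0 -0.01 0.2 0.2 1 -0.3" --pt "0 0 -0.01 0.2 0.2 2.5 -0.3" --pt "0 0 -0.01 0.2 0.2 4 -0.3" --pt "0 0 -0.01 0.2 0.2 5.5 -0.3" --pt "0 0 -0.01 0.2 0.2 6.5 -0.3" --pt "0 0 -0.01 0.2 0.2 7.2 -0.3" --pt "0 0 -0.01 0.2 0.2 7.5 -0.3" --pt "0 0 -0.01 0.2 0.2 7.5 -0.3"

```text
time_s: 12.28
tcp_pos: [0.5559, -0.3555, 0.0251]
ee_rot: [[0.978, 0.207, -0.001], [0.207, -0.978, 0.0], [-0.001, -0.0, -1.0]]
wrist_force: [-0.2, -0.4, -0.1]
gripper_width: 0.649
gripper_force: 0.0
```

```bash
python3 - <<'E'
from h import *
goal(.555,-.356,.0215,282.1)
E
```

```text
now [ 0.5559 -0.3555  0.0251] psi -78.08 t 12.2833 F [-0.2 -0.4 -0.1] w 0.649
turn [-0.0004  0.0007 -0.0031] shift cm [-0.09  0.03  0.36]
```

Emit:
arm_command --pt "0 0 0 0 0 0.3 -0.3" --pt "0 0 0 0 0 0.36 -0.3" --pt "0 0 0 0 0 0.36 1" --pt "0 0 0 0 0 0.36 1" --pt "0 0 0 0 0 0.36 1" --pt "0 0 0 0 0 0.36 1" --pt "0 0 0 0 0 0.36 1" --pt "0 0 0 0 0 0.36 1"

```text
time_s: 12.95
tcp_pos: [0.5559, -0.3556, 0.0222]
ee_rot: [[0.978, 0.207, 0.0], [0.207, -0.978, -0.0], [0.0, 0.0, -1.0]]
wrist_force: [0.5, -0.1, -0.2]
gripper_width: 0.285
gripper_force: 0.0
```

Emit:
arm_command --pt "0 0 0 0 0 0 1" --pt "0 0 0 0 0 0 1" --pt "0 0 0 0 0 0 1" --pt "0 0 0 0 0 0 1" --pt "0 0 0 0 0 0 1" --pt "0 0 0 0 0 0 1"

```text
time_s: 13.45
tcp_pos: [0.5559, -0.3556, 0.022]
ee_rot: [[0.978, 0.207, -0.0], [0.207, -0.978, 0.0], [-0.0, -0.0, -1.0]]
wrist_force: [0.2, -0.1, -0.5]
gripper_width: 0.103
gripper_force: 30.0
```

Emit:
arm_command --pt "0 0 0 -0.6 0 0 1" --pt "0 0 0 -2 0 0 1" --pt "0 0 0 -3.6 0 0 1" --pt "0 0 0 -5.2 0 0 1" --pt "0 0 0 -6.8 0 0 1" --pt "0 0 0 -8.4 0 0 1" --pt "0 0 0 -9.6 0 0 1" --pt "0 0 0 -10 0 0 1"

```text
time_s: 14.12
tcp_pos: [0.4562, -0.3765, 0.0221]
ee_rot: [[0.979, 0.205, -0.001], [0.205, -0.979, 0.001], [-0.001, -0.001, -1.0]]
wrist_force: [0.2, 0.0, -0.7]
gripper_width: 0.102
gripper_force: 30.0
```

Emit:
arm_command --pt "0 0 0 0 0 0 1" --pt "0 0 0 0 0 0 0" --pt "0 0 0 0 0 0 0" --pt "0 0 0 0 0 0 0" --pt "0 0 0 0 0 0 0" --pt "0 0 0 0 0 0 0" --pt "0 0 0 0 0 0 0" --pt "0 0 0 0 0 0 0"

```text
time_s: 14.78
tcp_pos: [0.4582, -0.3762, 0.022]
ee_rot: [[0.978, 0.207, 0.0], [0.207, -0.978, -0.0], [0.0, 0.0, -1.0]]
wrist_force: [0.2, -0.6, 0.6]
gripper_width: 0.48
gripper_force: 0.0
```

Emit:
arm_command --pt "0 0 0 0 0 -0.5 0" --pt "0 0 0 0 0 -2 0" --pt "0 0 0 0 0 -4 0" --pt "0 0 0 0 0 -6 -0.2" --pt "0 0 0 -4 0 -8 -0.2" --pt "0 0 0 -8 0 -10 -0.2" --pt "0 0 0 -12 0 -12 -0.2" --pt "0 0 0 -15 0 -14 -0.2"

```text
time_s: 15.45
tcp_pos: [0.312, -0.4062, 0.1608]
ee_rot: [[0.978, 0.207, -0.001], [0.207, -0.978, 0.001], [-0.001, -0.001, -1.0]]
wrist_force: [0.5, -1.4, 0.2]
gripper_width: 0.599
gripper_force: 0.0
```

```bash
python3 - <<'E'
from h import *
goal(.555,-.356,.0215,282.1)
c=cam('top');d=cam('side');cv2.imwrite('pics/t4.png',c['img']);cv2.imwrite('pics/s4.png',d['img'])
cv2.imwrite('pics/f.png',np.hstack([cv2.resize(c['img'][150:250,390:480],None,fx=4,fy=4,interpolation=cv2.INTER_CUBIC),cv2.resize(d['img'][120:220,310:410],None,fx=4,fy=4,interpolation=cv2.INTER_CUBIC)]))
E
```

```text
now [ 0.312  -0.4062  0.1608] psi -78.05 t 15.45 F [ 0.5 -1.4  0.2] w 0.599
turn [-0.0012  0.0009 -0.0025] shift cm [24.82  0.14 13.91]
```

View pics/f.png

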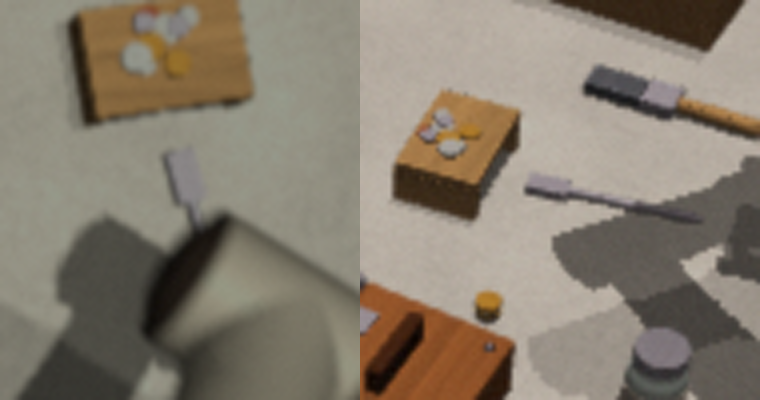

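The pin is clear of the riser. Its head is at about (436.5,194) in the top view and the tip at about (484,174) in the side view. I'll locate the head.

```bash
python3 - <<'E'
from h import *
c=cam('top');d=cam('side')
def seg(c,f,roi,z,rng):
    x0,y0,x1,y1=roi;k=4;a=cv2.resize(cv2.imread(f)[y0:y1,x0:x1],None,fx=k,fy=k,interpolation=cv2.INTER_CUBIC);h=cv2.cvtColor(a,cv2.COLOR_BGR2HSV)
    m=(((h[...,0]>90)|(h[...,1]<10))&(h[...,1]<60)).astype(np.uint8)
    n,l,st,_=cv2.connectedComponentsWithStats(m);i=1+st[1:,4].argmax();P=np.argwhere(l==i)[:,::-1].astype(np.float32)
    W=np.array([onz(c,(p+.5)/k-.5+[x0,y0],z)[:2] for p in P],np.float32);r=cv2.minAreaRect(W);v=cv2.fitLine(W,cv2.DIST_HUBER,0,.001,.001).ravel()
    s=(W-v[2:])@v[:2];print(f,st[i],'rect',np.round(r[0],4),np.round(r[1],4),'ang',round(np.degrees(np.arctan2(v[1],v[0])),2),'ends',(v[2:]+v[:2]*s.min()).round(4),(v[2:]+v[:2]*s.max()).round(4))
seg(c,'pics/t4.png',(425,184,448,203),.008,None)
seg(d,'pics/s4.png',(437,158,490,178),.006,None)
for f,q in(('t4',(c,(436,194))),):print(cv2.cvtColor(cv2.imread('pics/t4.png'),cv2.COLOR_BGR2HSV)[194,[432,436,440]])
E
```

```text
pics/t4.png [  26   15   37   61 1347] rect [ 0.5378 -0.3589] [0.0512 0.0229] ang 12.31 ends [ 0.5128 -0.3644] [ 0.5628 -0.3535]Traceback (most recent call last):
  File "<stdin>", line 10, in <module>
  File "<stdin>", line 6, in seg
ValueError: attempt to get argmax of an empty sequence
```

Emit:
arm_command --pt "0 0 0 2 0 0 -0.2" --pt "0 0 0 5.5 0 0 -0.2" --pt "0 0 0 9 0.1 0 -0.2" --pt "0 0 0 12.5 0.1 1 -0.2" --pt "0 0 0 16 0.1 2.5 -0.2" --pt "0 0 0 19.5 0.1 4.5 -0.2" --pt "0 0 0 22 0.1 7 -0.2" --pt "0 0 0 23.2 0.1 9 -0.2"

```text
time_s: 16.32
tcp_pos: [0.5451, -0.3576, 0.0669]
ee_rot: [[0.978, 0.21, -0.001], [0.21, -0.978, 0.0], [-0.001, -0.001, -1.0]]
wrist_force: [-0.9, -0.2, -0.1]
gripper_width: 0.595
gripper_force: 0.0
```

Emit:
arm_command --pt "0 0 0 0 0 0.5 -0.2" --pt "0 0 0 0 0 1.2 -0.2" --pt "0 0 0 0 0 1.5 -0.2" --pt "0 0 0 0 0 1.5 -0.2"

```text
time_s: 16.65
tcp_pos: [0.5407, -0.3597, 0.0549]
ee_rot: [[0.978, 0.206, -0.001], [0.206, -0.978, 0.0], [-0.001, -0.001, -1.0]]
wrist_force: [0.5, -0.7, 0.4]
gripper_width: 0.602
gripper_force: 0.0
```

```bash
python3 - <<'E'
from h import *
goal(.5395,-.3587,.0205,282.2)
E
```

```text
now [ 0.5407 -0.3597  0.0549] psi -78.09 t 16.65 F [ 0.5 -0.7  0.4] w 0.602
turn [-0.0005  0.0009 -0.0051] shift cm [-0.09 -0.12  3.44]
```

Emit:
arm_command --pt "0 0 -0.005 -0.1 -0.1 0.8 -0.2" --pt "0 0 -0.005 -0.1 -0.1 1.8 -0.2" --pt "0 0 -0.005 -0.1 -0.1 2.6 -0.2" --pt "0 0 -0.005 -0.1 -0.1 3.1 -0.2" --pt "0 0 -0.005 -0.1 -0.1 3.2 -0.2" --pt "0 0 -0.005 -0.1 -0.1 3.2 -0.2"

```text
time_s: 17.15
tcp_pos: [0.5398, -0.3589, 0.0226]
ee_rot: [[0.977, 0.211, -0.001], [0.211, -0.977, 0.0], [-0.001, -0.001, -1.0]]
wrist_force: [-0.6, 0.3, -0.2]
gripper_width: 0.597
gripper_force: 0.0
```

```bash
python3 - <<'E'
from h import *
goal(.5395,-.3587,.0205,282.2)
E
```

```text
now [ 0.5398 -0.3589  0.0226] psi -77.79 t 17.15 F [-0.6  0.3 -0.2] w 0.597
turn [-0.0006  0.001   0.0001] shift cm [-0.03 -0.03  0.21]
```

Emit:
arm_command --pt "0 0 0 0 0 0.1 -0.2" --pt "0 0 0 0 0 0.18 -0.2" --pt "0 0 0 0 0 0.18 1" --pt "0 0 0 0 0 0.18 1" --pt "0 0 0 0 0 0.18 1" --pt "0 0 0 0 0 0.18 1" --pt "0 0 0 0 0 0.18 1" --pt "0 0 0 0 0 0.18 1"

```text
time_s: 17.82
tcp_pos: [0.5402, -0.3589, 0.0215]
ee_rot: [[0.977, 0.211, 0.0], [0.211, -0.977, 0.0], [0.0, 0.0, -1.0]]
wrist_force: [-0.4, -0.3, 0.1]
gripper_width: 0.266
gripper_force: 30.0
```

Emit:
arm_command --pt "0 0 0 0 0 0 1" --pt "0 0 0 0 0 0 1" --pt "0 0 0 0 0 0 1" --pt "0 0 0 0 0 0 1" --pt "0 0 0 0 0 0 1"

```text
time_s: 18.23
tcp_pos: [0.5403, -0.3589, 0.0215]
ee_rot: [[0.977, 0.212, 0.0], [0.212, -0.977, -0.0], [0.0, 0.0, -1.0]]
wrist_force: [-0.8, 0.5, 1.5]
gripper_width: 0.272
gripper_force: 30.0
```

Emit:
arm_command --pt "0 0 0 0 0 -0.5 1" --pt "0 0 0 0 0 -2 1" --pt "0 0 0 0 0 -4 1" --pt "0 0 0 0 0 -6.5 1" --pt "0 0 0 0 0 -9 1" --pt "0 0 0 0 0 -11.5 1" --pt "0 0 0 0 0 -13 1" --pt "0 0 0 0 0 -13 1"

```text
time_s: 18.9
tcp_pos: [0.5422, -0.3599, 0.156]
ee_rot: [[0.977, 0.212, 0.008], [0.212, -0.977, -0.004], [0.007, 0.005, -1.0]]
wrist_force: [-0.2, 0.3, -1.3]
gripper_width: 0.27
gripper_force: 30.0
```

```bash
python3 - <<'E'
from h import *
goal(.6172,-.269,.13,180.5)
E
```

```text
now [ 0.5422 -0.3599  0.156 ] psi -77.75 t 18.9 F [-0.2  0.3 -1.3] w 0.27
turn [-0.0021 -0.0094  1.7759] shift cm [ 9.24 -7.31  2.62]
```

Emit:
arm_command --pt "0 0 0.06 0.5 -0.4 0 1" --pt "0 0 0.16 1.2 -0.9 0 1" --pt "0 0 0.27 1.8 -1.4 0 1" --pt "0 0 0.38 2.4 -1.9 0 1" --pt "0 0 0.49 3 -2.4 0 1" --pt "0 0 0.6 3.6 -2.8 0 1" --pt "0 0 0.71 4.2 -3.3 0 1" --pt "0 0 0.82 4.8 -3.8 0 1"

```text
time_s: 19.57
tcp_pos: [0.5784, -0.3109, 0.1494]
ee_rot: [[0.818, -0.575, -0.003], [-0.575, -0.818, 0.001], [-0.003, 0.0, -1.0]]
wrist_force: [0.3, 0.4, -1.1]
gripper_width: 0.269
gripper_force: 30.0
```

```bash
python3 - <<'E'
from h import *
goal(.6172,-.269,.13,180.5)
E
```

```text
now [ 0.5784 -0.3109  0.1494] psi -125.11 t 19.5667 F [ 0.3  0.4 -1.1] w 0.269
turn [0.0019 0.0027 0.9493] shift cm [ 0.77 -5.66  1.93]
```

Emit:
arm_command --pt "0 0 0.12 0.1 -0.8 0.2 1" --pt "0 0 0.24 0.2 -1.6 0.4 1" --pt "0 0 0.36 0.3 -2.4 0.7 1" --pt "0 0 0.48 0.4 -3.2 1 1" --pt "0 0 0.6 0.5 -4 1.2 1" --pt "0 0 0.72 0.6 -4.7 1.4 1" --pt "0 0 0.84 0.7 -5.3 1.6 1" --pt "0 0 0.94 0.8 -5.6 1.8 1"

```text
time_s: 20.23
tcp_pos: [0.6171, -0.2692, 0.1312]
ee_rot: [[0.019, -1.0, -0.003], [-1.0, -0.019, 0.001], [-0.001, 0.003, -1.0]]
wrist_force: [0.3, 0.5, -1.7]
gripper_width: 0.269
gripper_force: 30.0
```

Emit:
arm_command --pt "0 0 0.01 0 0 0 1" --pt "0 0 0.01 0 0 0 1" --pt "0 0 0.01 0 0 0 1"

```text
time_s: 20.48
tcp_pos: [0.617, -0.2702, 0.1325]
ee_rot: [[0.016, -1.0, -0.002], [-1.0, -0.016, 0.0], [-0.0, 0.002, -1.0]]
wrist_force: [0.0, -1.0, -0.9]
gripper_width: 0.271
gripper_force: 30.0
```

```bash
python3 - <<'E'
from h import *
goal(.6172,-.269,.0845,180.5)
E
```

```text
now [ 0.617  -0.2702  0.1325] psi -179.09 t 20.4833 F [ 0.  -1.  -0.9] w 0.271
turn [0.0016 0.0004 0.0072] shift cm [-0.12 -0.03  4.8 ]
```

Emit:
arm_command --pt "0 0 0.004 0 0 0.8 1" --pt "0 0 0.007 0 0 1.8 1" --pt "0 0 0.007 0 0 2.8 1" --pt "0 0 0.007 0 0 3.8 1" --pt "0 0 0.007 0 0 4.5 1" --pt "0 0 0.007 0 0 4.8 1" --pt "0 0 0.007 0 0 4.8 1" --pt "0 0 0.007 0 0 4.8 1"

```text
time_s: 21.15
tcp_pos: [0.6177, -0.2703, 0.0853]
ee_rot: [[0.007, -1.0, -0.0], [-1.0, -0.007, -0.0], [0.0, 0.0, -1.0]]
wrist_force: [-0.0, -0.9, -1.1]
gripper_width: 0.272
gripper_force: 30.0
```

```bash
python3 - <<'E'
from h import *
goal(.6172,-.269,.0845,180.5)
c=cam('top');d=cam('side');cv2.imwrite('pics/t5.png',c['img']);cv2.imwrite('pics/s5.png',d['img'])
cv2.imwrite('pics/g.png',np.hstack([cv2.resize(c['img'][150:200,320:400],None,fx=4.9,fy=4.9,interpolation=cv2.INTER_CUBIC),cv2.resize(d['img'][160:210,280:360],None,fx=4.9,fy=4.9,interpolation=cv2.INTER_CUBIC)]))
P=lambda x,y,z:np.array([.5258,-.0128,0])+[x-.0087*y,y+.0087*x,z]
for n,k in(('mouth',P(.089,-.076,.068)),('tip',P(.089,-.096,.068)),('shaft',P(.089,-.156,.068))): print(n,k.round(4),'top',proj(c,k).round(1),'side',proj(d,k).round(1))
E
```

```text
now [ 0.6177 -0.2703  0.0853] psi -179.59 t 21.15 F [-0.  -0.9 -1.1] w 0.272
turn [ 0.0001 -0.0002 -0.0016] shift cm [-0.13  0.05  0.08]
mouth [ 0.6155 -0.088   0.068 ] top [355.2 170.7] side [307.8 188.4]
tip [ 0.6156 -0.108   0.068 ] top [361.5 170.5] side [310.6 185.1]
shaft [ 0.6162 -0.168   0.068 ] top [380.3 169.9] side [318.5 175.6]
```

View pics/g.png

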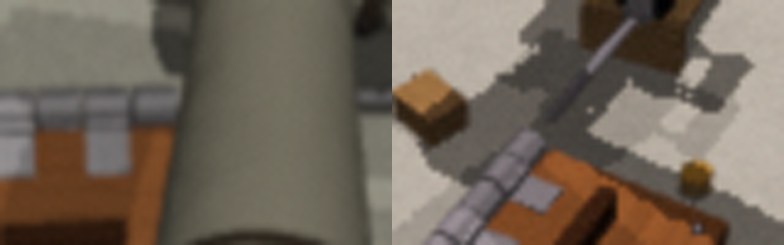

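The side half shows the shaft in line with the knuckle row: tip at about (312,184.5) against (311,185) predicted. The top view is blocked by the arm. I'll go in gently and watch the force.

Emit:
arm_command --pt "0 0 -0.001 -0.3 0.03 0.05 1" --pt "0 0 -0.001 -0.8 0.03 0.05 1" --pt "0 0 -0.001 -1.3 0.03 0.05 1" --pt "0 0 -0.001 -1.8 0.03 0.05 1" --pt "0 0 -0.001 -2.3 0.03 0.05 1" --pt "0 0 -0.001 -2.8 0.03 0.05 1" --pt "0 0 -0.001 -3.1 0.03 0.05 1" --pt "0 0 -0.001 -3.2 0.03 0.05 1"

```text
time_s: 21.92
tcp_pos: [0.6172, -0.2374, 0.0849]
ee_rot: [[0.009, -1.0, -0.0], [-1.0, -0.009, 0.0], [-0.0, 0.0, -1.0]]
wrist_force: [0.5, 0.2, -1.2]
gripper_width: 0.269
gripper_force: 30.0
```

Emit:
arm_command --pt "0 0 0 -0.3 0 0 1" --pt "0 0 0 -0.7 0 0 1" --pt "0 0 0 -1.1 0 0 1" --pt "0 0 0 -1.5 0 0 1" --pt "0 0 0 -1.9 0 0 1" --pt "0 0 0 -2.3 0 0 1" --pt "0 0 0 -2.5 0 0 1" --pt "0 0 0 -2.5 0 0 1"

```text
time_s: 22.58
tcp_pos: [0.6169, -0.2126, 0.0849]
ee_rot: [[0.009, -1.0, 0.0], [-1.0, -0.009, 0.0], [-0.0, -0.0, -1.0]]
wrist_force: [0.1, 0.3, -0.9]
gripper_width: 0.267
gripper_force: 30.0
```

```bash
python3 -c "
from h import *
goal(.6166,-.1885,.0845,180.5);print(sense()['moment'])"
```

```text
now [ 0.6169 -0.2126  0.0849] psi -179.5 t 22.5833 F [ 0.1  0.3 -0.9] w 0.267
turn [-0.      0.     -0.0001] shift cm [-2.41  0.01  0.04]
[-0.02187007  0.16377995 -0.02559853]
```

Emit:
arm_command --pt "0 0 0 -0.4 0 0 1" --pt "0 0 0 -1.1 0 0 1" --pt "0 0 0 -1.8 0 0 1" --pt "0 0 0 -2.5 0 0 1" --pt "0 0 0 -3.2 0 0 1" --pt "0 0 0 -3.9 0 0 1" --pt "0 0 0 -4.4 0 0 1" --pt "0 0 0 -4.5 0 0 1"

```text
time_s: 23.25
tcp_pos: [0.6166, -0.167, 0.085]
ee_rot: [[0.009, -1.0, 0.0], [-1.0, -0.009, 0.0], [-0.0, -0.0, -1.0]]
wrist_force: [1.0, -0.3, -0.5]
gripper_width: 0.269
gripper_force: 30.0
```

Emit:
arm_command --pt "0 0 0 -0.4 0 0 1" --pt "0 0 0 -1 0 0 1" --pt "0 0 0 -1.7 0 0 1" --pt "0 0 0 -2.4 0 0 1" --pt "0 0 0 -3.1 0 0 1" --pt "0 0 0 -3.7 0 0 1" --pt "0 0 0 -4 0 0 1" --pt "0 0 0 -4 0 0 1"

```text
time_s: 23.92
tcp_pos: [0.6162, -0.1273, 0.0849]
ee_rot: [[0.009, -1.0, 0.0], [-1.0, -0.009, 0.0], [-0.0, -0.0, -1.0]]
wrist_force: [-0.2, -0.1, -1.4]
gripper_width: 0.275
gripper_force: 30.0
```

```bash
python3 -c "
from h import *
goal(.6158,-.1087,.0845,180.5);print(sense()['moment'])"
```

```text
now [ 0.6162 -0.1273  0.0849] psi -179.48 t 23.9167 F [-0.2 -0.1 -1.4] w 0.275
turn [-0.      0.0001  0.0003] shift cm [-1.86  0.03  0.04]
[ 0.0187903   0.12660831 -0.0623182 ]
```

Emit:
arm_command --pt "0 0 0 -0.3 0 0 1" --pt "0 0 0 -0.7 0 0 1" --pt "0 0 0 -1.1 0 0 1" --pt "0 0 0 -1.4 0 0 1" --pt "0 0 0 -1.6 0 0 1" --pt "0 0 0 -1.7 0 0 1" --pt "0 0 0 -1.7 0 0 1"

```text
time_s: 24.5
tcp_pos: [0.6161, -0.1109, 0.0849]
ee_rot: [[0.008, -1.0, 0.0], [-1.0, -0.008, 0.0], [-0.0, -0.0, -1.0]]
wrist_force: [-0.3, 0.6, -0.8]
gripper_width: 0.27
gripper_force: 30.0
```

Emit:
arm_command --pt "0 0 0 -0.1 0 0 1" --pt "0 0 0 -0.15 0 0 1" --pt "0 0 0 -0.15 0 0 1"

```text
time_s: 24.75
tcp_pos: [0.616, -0.1097, 0.0849]
ee_rot: [[0.008, -1.0, -0.0], [-1.0, -0.008, 0.0], [-0.0, 0.0, -1.0]]
wrist_force: [0.3, -0.6, -0.4]
gripper_width: 0.266
gripper_force: 30.0
```

Emit:
arm_command --pt "0 0 0 -0.07 0 0 1" --pt "0 0 0 -0.15 0 0 1" --pt "0 0 0 -0.2 0 0 1" --pt "0 0 0 -0.2 0 0 1"

```text
time_s: 25.08
tcp_pos: [0.616, -0.1076, 0.0849]
ee_rot: [[0.008, -1.0, -0.0], [-1.0, -0.008, 0.0], [-0.0, 0.0, -1.0]]
wrist_force: [0.9, -0.7, -1.6]
gripper_width: 0.271
gripper_force: 30.0
```

Emit:
arm_command --pt "0 0 0 -0.07 0 0 1" --pt "0 0 0 -0.1 0 0 1" --pt "0 0 0 -0.1 0 0 1"

```text
time_s: 25.33
tcp_pos: [0.616, -0.1066, 0.0849]
ee_rot: [[0.008, -1.0, 0.0], [-1.0, -0.008, 0.0], [-0.0, -0.0, -1.0]]
wrist_force: [0.0, -0.1, -1.2]
gripper_width: 0.27
gripper_force: 30.0
```

Emit:
arm_command --pt "0 0 0 -0.07 0 0 1" --pt "0 0 0 -0.14 0 0 1" --pt "0 0 0 -0.14 0 0 1"

```text
time_s: 25.58
tcp_pos: [0.616, -0.1058, 0.0849]
ee_rot: [[0.008, -1.0, -0.0], [-1.0, -0.008, -0.001], [0.001, 0.0, -1.0]]
wrist_force: [0.2, -4.1, -2.1]
gripper_width: 0.27
gripper_force: 30.0
```

Emit:
arm_command --pt "0 0 0 -0.05 0 0 1" --pt "0 0 0 -0.1 0 0 1" --pt "0 0 0 -0.1 0 0 1"

```text
time_s: 25.83
tcp_pos: [0.616, -0.1057, 0.0849]
ee_rot: [[0.008, -1.0, -0.0], [-1.0, -0.008, -0.002], [0.002, 0.0, -1.0]]
wrist_force: [0.5, -7.7, -1.6]
gripper_width: 0.269
gripper_force: 30.0
```

Contact: the arm stops at y = -0.1057 with 8 N along the axis. The head is against the knuckle, so I'll release and back off upwards.

Emit:
arm_command --pt "0 0 0 0.05 0 0 1" --pt "0 0 0 0.05 0 0 0" --pt "0 0 0 0.05 0 0 0" --pt "0 0 0 0.05 0 0 0" --pt "0 0 0 0.05 0 0 0" --pt "0 0 0 0.05 0 0 0" --pt "0 0 0 0.05 0 0 0" --pt "0 0 0 0.05 0 0 0"

```text
time_s: 26.5
tcp_pos: [0.616, -0.1046, 0.0849]
ee_rot: [[0.008, -1.0, 0.0], [-1.0, -0.008, 0.0], [-0.0, -0.0, -1.0]]
wrist_force: [0.5, -0.4, 0.1]
gripper_width: 0.496
gripper_force: 0.0
```

Emit:
arm_command --pt "0 0 0 0 0 -0.5 0" --pt "0 0 0 0 0 -2 0" --pt "0 0 0 0 0 -4 0" --pt "0 0 0 1 0 -6.5 0" --pt "0 0 0 3 0 -9 0" --pt "0 0 0 6 2 -12 0" --pt "0 0 0 9 5 -14 0" --pt "0 0 0 12 8 -15 0"

```text
time_s: 27.17
tcp_pos: [0.5457, -0.2182, 0.2348]
ee_rot: [[0.01, -1.0, 0.005], [-1.0, -0.01, -0.001], [0.001, -0.005, -1.0]]
wrist_force: [0.4, -1.5, 0.5]
gripper_width: 0.501
gripper_force: 0.0
```

Emit:
arm_command --pt "0 0 0 3 3 0 0" --pt "0 0 0 6 6 0 0" --pt "0 0 0 9 9 0 0" --pt "0 0 0 11 10 0 0" --pt "0 0 0 11 10 0 0"

```text
time_s: 27.58
tcp_pos: [0.4431, -0.3309, 0.2325]
ee_rot: [[0.003, -1.0, 0.0], [-1.0, -0.003, -0.001], [0.001, -0.0, -1.0]]
wrist_force: [0.6, -0.0, 0.1]
gripper_width: 0.498
gripper_force: 0.0
```

```bash
python3 - <<'E'
from h import *
goal(.5,-.3,.2,180.5)
c=cam('top');d=cam('side');P=lambda x,y,z:np.array([.5258,-.0128,0])+[x-.0087*y,y+.0087*x,z]
cv2.imwrite('pics/t6.png',c['img']);cv2.imwrite('pics/s6.png',d['img'])
for n,cc in(('top',c),('side',d)):
    g=cv2.cvtColor(cc['img'],cv2.COLOR_BGR2HSV)
    print(n,'home head centre/end/mouth px',[proj(cc,P(.089,y,.068)).round(1).tolist() for y in(-.098,-.12,-.076)])
    # brightness profile along the hinge axis, across head end
    for y in np.arange(-.132,-.06,.004):
        p=proj(cc,P(.089,y,.072)); q=cv2.getRectSubPix(cc['img'],(1,1),tuple(map(float,p)))[0,0]; print(round(1000*y),q.tolist(),end=' ')
    print()
E
```

```text
now [ 0.4431 -0.3309  0.2325] psi -179.82 t 27.5833 F [ 0.6 -0.   0.1] w 0.498
turn [-0.0003 -0.0007 -0.0057] shift cm [-3.08 -5.7   3.25]
top home head centre/end/mouth px [[362.1, 170.5], [369.0, 170.2], [355.2, 170.7]]
-132 [131, 145, 147] -128 [130, 145, 148] -124 [133, 147, 149] -120 [138, 142, 145] -116 [139, 138, 142] -112 [138, 138, 142] -108 [138, 138, 142] -104 [137, 138, 142] -100 [139, 138, 142] -96 [138, 138, 142] -92 [138, 138, 142] -88 [139, 137, 142] -84 [137, 135, 140] -80 [124, 123, 126] -76 [120, 120, 123] -72 [131, 131, 134] -68 [133, 131, 136] -64 [133, 132, 136] 
side home head centre/end/mouth px [[310.8, 184.8], [313.8, 181.3], [307.8, 188.4]]
-132 [164, 176, 185] -128 [162, 175, 184] -124 [162, 172, 181] -120 [158, 161, 170] -116 [150, 146, 156] -112 [149, 142, 153] -108 [148, 141, 152] -104 [147, 141, 152] -100 [147, 140, 151] -96 [147, 141, 151] -92 [145, 138, 149] -88 [145, 141, 150] -84 [142, 138, 146] -80 [141, 136, 146] -76 [140, 134, 144] -72 [140, 135, 144] -68 [141, 135, 144] -64 [139, 133, 142]
```

Both views show the head's far end at about -120 mm along the case's y, as it should be with the pin home. The robot is clear of everything, so I'm handing in.

```bash
python3 -c "
from station import finish_job
print(finish_job())"
```

```text
the job is handed in; nothing more can be done
None
```

The lid is flush on the case over its dowels, the hinge pin is through the knuckles with its head home against the first one, and the job was handed in at about 28 s; no verdict came back.

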